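Mount the vise head on its ball stand and latch it

ROBOT

A 6-joint arm with a two-finger parallel gripper is mounted at the origin on the work surface. World frame = base frame: x ahead of the robot, y to its left, z up, the work surface at z = 0. Lengths are in m, angles in rad, forces in N, time in s.
With the tool pointing down it reaches from about 0.375 to 0.975 m from the base axis. Payload 3.8 kg.
Tool frame: the origin (TCP) lies between the finger pads; the fingertips stand 19 mm ahead of it and the grasp point (between the pads) is the TCP; z points along the fingers, y is the line along which they close (so a half turn about z gives the same grasp; the last joint's range is limited). The gripper opens to 85 mm and grips with 20 to 120 N. Pads are 22 mm wide; open, the fingers measure 114 mm over their backs; the gripper's body (76 mm by 85 mm) begins 54 mm behind the grasp point. The pads swing forward as they close: fully open they stand 13 mm farther back than shut.
Start: joints at [1.271, 0.264, 1.604, -0, 1.274, -0.037], TCP at [0.175, 0.652, 0.25] pointing down, gripper open.
Joint ranges: [-2.63, 2.63], [-0.94, 2.18], [0.31, 2.57], [-1.31, 4.45], [0, 2.66], [-2.55, 2.55]. Speed limits (rad/s): [2.57, 2.57, 3.14, 3.14, 3.14, 3.14].

INTERFACE

Orientations are given as a unit quaternion [x, y, z, w].
In Python, from workcell import robot gives the robot as it stands. The module is installed in compiled form; this text tells all that it offers.
- The arm moves only by the tool move_arm, never from a script. Its argument "motion" is a list of rows, each an object with "slide": the shift along the tool's x, y, z in cm, a list of three; "spin": the turn about the tool's z in degrees; "grip": the opening, from 0 (shut) to 1 (fully open). In form: [{"slide": [tx, ty, tz], "spin": spin, "grip": grip}, ...]. A call has 1 to 20 rows; each row shifts and turns the commanded pose from where the row before left it, along the tool's axes as they then stand; what a row does not reach is not made up. A row lasts 1/12 s, in which the tool goes at most 41.7 mm and 7.16 degrees, less where a joint would pass 70% of its speed; a pose out of reach is approached as far as the arm can. A call is refused whole if a number of a shift passes 4.17 or a number of a turn 7.16, either way. A call with a gripper value outside its range is refused whole. The fingers move at their own pace and stop on an object; "squeeze" is the grip in N (left out, the last holds). Time passes only in rows, so rows that do not move let the fingers close. It gives the time, the measured TCP pose, the force, the opening and the grip force at its end, in the units of the state.
- robot.sense(): the state, without advancing time (a new reading comes with each control period).
- robot.get_image(name): name is "scene" or "top"; returns a dict with "img" (480x640x3 uint8, red, green, blue), "mtx" (3x3 intrinsics, pixels), "R" (3x3) and "t" (3): a world point X has camera coordinates R X + t. Camera axes: x right, y down, z forward; pixel columns grow to the right and rows downward; lengths in m; the calibration is good to about 2 mm. A picture is of the moment at which its call begins. There is no depth.
- robot.close_job(): hands the job in; it is judged then, once.
The state is a dict: "clock": time; "joint_positions": joint angles; "dq": joint speeds; "joint_torque": joint torques, N m; "ee_pos": TCP position; "ee_rot": TCP orientation; "wrist_force": force on the tool from outside, world axes, zero at the start; "moment": the same for the moment, N m; "gripper_width": finger opening in m; "grip_force": force on a finger pad.
Only numpy, scipy, OpenCV 4.12 (cv2) and the standard library are available. Lean on these libraries where they do the work, as an engineer would, in place of code of your own. Each camera call takes 0.05 s, during which the arm holds its last target. There are 200 camera calls.

TASK

Get the bench ready for taking hard drives apart: set the loose vise head, socket down, on the ball of the bolted stand and push it fully home, flush and level on the stand's flange. Then press its latch lever fully down and let go. Push gently by feel, never bearing on the stand harder than about 3.5 kg, and leave the drives, the screw tray and the screwdriver where they lie.

Things in the scene. Friction and masses are not known exactly. Their poses are not given: they have to be found in the camera images.
- stand: fixed dark steel stand on a shim stack of 0 to 12 mm, so its height differs each time. Round foot 120 mm across, column, flat flange 112 mm across with its top 48 mm above the foot's underside; above that on a 16 mm neck a steel ball of 30 mm diameter, centre 68 mm, top 83 mm above the foot's underside. Origin: centre of the foot's underside, on the ball's axis; z up
- seat (a point): centre of the flange's top face, 20 mm straight below the ball's centre; when the head is home its origin coincides with this point, whatever its yaw
- head: aluminium vise head, about 0.5 kg, socket down. Origin: centre of the socket mouth in the flat underside; x points to the lever's hinge, z up. Block 60 (x) by 46 (y) by 50 mm high centred on the origin, low dome on top over the socket. At -x (x -36 to -78 mm) two dark jaws 46 mm wide, up to z = 46 mm; at +x an arm 26 mm wide to x = 94 mm, z 22 to 44 mm, with a level foot below it to x = 54 mm
- socket (a point): centre of the socket's roof, 44 mm up the head's z axis. Bore 32 mm wide (ball 30 mm), chamfered mouth. A stiff rubber friction pad in it meets the ball about 7 mm before home and resists with about 14 N all the way (the head's 5 N weight will not do); no spring back. Then the underside stops hard on the flange
- grip (a point): good grasp point on the block: head frame x = -8 mm, y = 0, z = 35 mm. Grip across the 46 mm width (along the head's y) from above, finger ends about 16 mm above the underside; there the gripper's body stays clear of the raised lever
- lever (a joint): latch lever, rad: 0 raised (slopes 0.9 rad above level, from its hinge up and back towards the dome), 0.9 fully down, level. Hinge across the head at head x = 84, z = 54 mm. Needs about 6 to 9 N at the paddle, rising, then a hard stop; stays where it is left. It drives a pawl in under the ball, which jams if the head is not home
- paddle (a point): middle of the steel lever's paddle, 52 mm from the hinge; the paddle is 22 mm along the lever by 26 mm wide and 7 mm thick, the lever ends 62 mm from the hinge
- drive_a: black hard drive, 102 x 147 x 26 mm, green board on top; leave alone. Origin: centre of the underside
- drive_b: another hard drive, the same; leave alone
- screw_tray: open steel tray 90 x 70 x 25 mm; leave alone. Origin: centre of the underside
- driver: yellow-handled screwdriver, 190 mm long, lying on the bench; leave alone. Origin: on its underside

How it is judged:
By the outcome, as a careful person would: the job done as asked, in the order asked, and still so for the second after the job is handed in, with the robot touching nothing.
It also fails if it takes over 72 s, if anything falls off the work surface, if the arm or the gripper's body presses on something with over 40 N, if the wrist force passes 120 N, or if a joint passes its speed limit or range.

## Working session

There is one attempt and no reset: what is moved stays moved. The work goes in short steps, Python scripts to look and compute and a tool call to move; the robot and the scene stay as the last step left them, time stands still between calls to the robot, and variables do not carry over. Pictures are saved under pics/ and viewed, at most 10 in all, crops included, and the job is handed in when it is done.

Besides the shell and the picture viewer there is one more tool, called after ">>>" in YAML: its name, and indented under it one key for each argument. move_arm: Moves the arm, as the interface text tells. Its arguments: {"type":"object","properties":{"motion":{"type":"array","items":{"type":"object","properties":{"slide":{"type":"array","items":{"type":"number"}},"spin":{"type":"number"},"grip":{"type":"number"}}}},"squeeze":{"type":"number"}},"required":["motion"]}

```bash
mkdir -p pics; cat > h.py <<'E'
import numpy as np, cv2
from workcell import robot
def ray(c,u,v):
    d=c['R'].T@np.linalg.inv(c['mtx'])@np.array([u,v,1.]); o=-c['R'].T@c['t']; return o,d
def onz(c,u,v,z):
    o,d=ray(c,u,v); return o+d*(z-o[2])/d[2]
def proj(c,X):
    p=c['mtx']@(c['R']@np.array(X)+c['t']); return p[:2]/p[2]
def tri(c1,p1,c2,p2):
    o1,d1=ray(c1,*p1);o2,d2=ray(c2,*p2)
    s=np.linalg.lstsq(np.c_[d1,-d2],o2-o1,rcond=None)[0]
    a,b=o1+s[0]*d1,o2+s[1]*d2
    return (a+b)/2,np.linalg.norm(a-b)
def save(c,n): cv2.imwrite('pics/'+n,c['img'][:,:,::-1])
E
python3 - <<'E'
from h import *
np.set_printoptions(precision=4,suppress=True)
for n in('top','scene'):
    c=robot.get_image(n); save(c,n+'1.png'); print(n,-c['R'].T@c['t'],c['R'],c['mtx'][0])
print(robot.sense())
E
```

```text
top [0.6166 0.0148 0.8268] [[-0.0197 -0.9993  0.0317]
 [-0.9991  0.0185 -0.0387]
 [ 0.0381 -0.0324 -0.9987]] [451.3075   0.     316.8703]
scene [0.9685 0.3834 0.6775] [[-0.7603  0.6494  0.0147]
 [ 0.4914  0.5898 -0.6408]
 [-0.4248 -0.48   -0.7676]] [561.4732   0.     314.9562]
{'clock': 0.1, 'joint_positions': array([ 1.2711,  0.2647,  1.6053,  0.    ,  1.2737, -0.0369]), 'dq': array([ 0.0014,  0.0001, -0.0021,  0.0013, -0.0005, -0.0014]), 'joint_torque': array([ -0.0002, -51.6718, -36.8584,  -0.0001,   0.0065,   0.    ]), 'ee_pos': array([0.1752, 0.6512, 0.249 ]), 'ee_rot': array([ 0.131 ,  0.9914, -0.001 , -0.0002]), 'wrist_force': array([-0.1684,  0.2693, -0.1161]), 'moment': array([ 0.0121, -0.0382,  0.0015]), 'grip_force': 0.0, 'gripper_width': 0.08522792506997125}
```

View pics/top1.png

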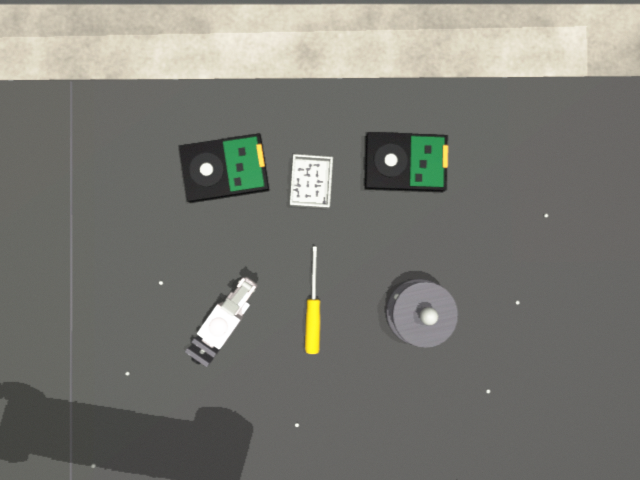

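View pics/scene1.png

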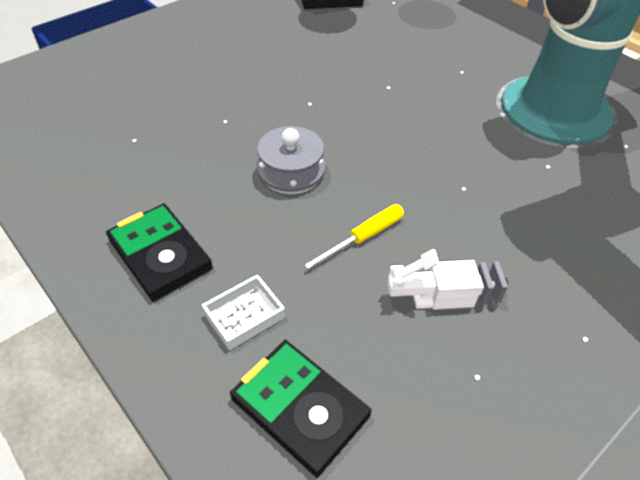

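The top view shows the stand with its ball at about (429,316). The head is at about (220,322), with its jaws toward (202,350) and its lever end at (248,284). In the scene view the ball is at (290,138) and the head at (450,283). Next I'll enlarge both.

```bash
python3 - <<'E'
from h import *
t=cv2.imread('pics/top1.png'); s=cv2.imread('pics/scene1.png')
def cr(i,x,y,w=133,h=100): return cv2.resize(i[y:y+h,x:x+w],(400,300),interpolation=cv2.INTER_CUBIC)
a=np.vstack([np.hstack([cr(t,155,270),cr(s,380,235)]),np.hstack([cr(t,360,265),cr(s,225,105)])])
cv2.imwrite('pics/crop1.png',a)
E
```

```text
(no output)
```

View pics/crop1.png

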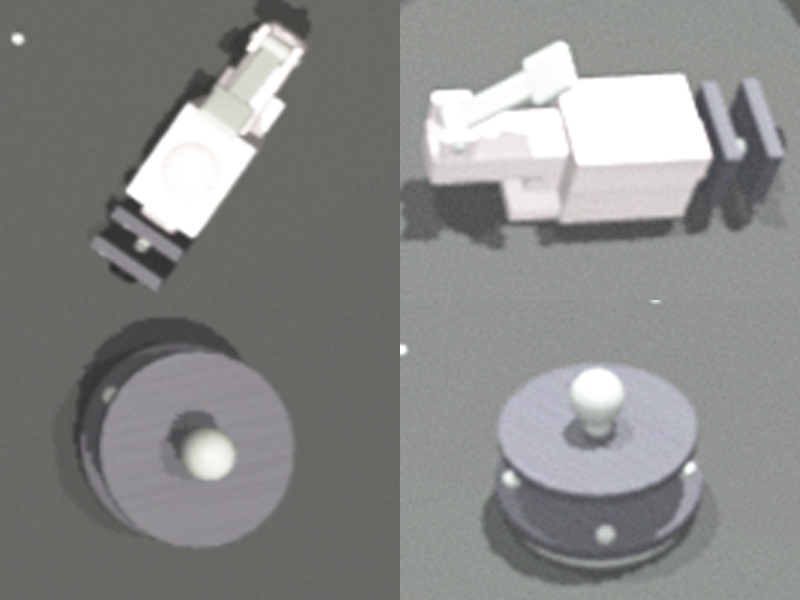

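The head stands upright with its lever raised. The block's top face and dome show clearly in the top crop, with face corners near crop (127,190), (193,103), (257,150) and (193,237). The ball is at crop (209,455) in the top view and (597,395) in the scene view.

```bash
cat > m.py <<'E'
from h import *
np.set_printoptions(precision=4,suppress=True)
T=robot.get_image('top'); S=robot.get_image('scene')
def blob(c,box,lo):
    x,y,w,h=box; g=c['img'][y:y+h,x:x+w].min(2); m=(g>lo).astype(np.uint8)
    n,l,st,ce=cv2.connectedComponentsWithStats(m); k=1+np.argmax(st[1:,4])
    p=max(cv2.findContours((l==k).astype(np.uint8),0,1)[0],key=len)[:,0]+[x,y]
    return p.astype(np.float32),st[k]
# ball
pb,st=blob(T,(412,300,36,34),135); ct,rt=cv2.minEnclosingCircle(pb)
ps,ss=blob(S,(278,124,26,22),125); cs,rs=cv2.minEnclosingCircle(ps)
print('ball',ct,rt,cs,rs,tri(T,ct,S,cs))
# flange ellipse top
x,y,w,h=380,265,90,95
for lo in (85,95,105):
    g=T['img'].astype(int)[y:y+h,x:x+w]; m=((g[...,2]>lo)).astype(np.uint8)
    p=max(cv2.findContours(m,0,1)[0],key=len)[:,0]+[x,y]; e=cv2.fitEllipse(cv2.convexHull(p)); print('fl',lo,e,onz(T,*e[0],.048),onz(T,*e[0],.06))
# head top face
for lo in (215,225,235,243):
    p,st=blob(T,(175,265,95,110),lo); r=cv2.minAreaRect(p); print('hd',lo,r,st[4]); 
    q=np.array([onz(T,*k,.05)[:2] for k in cv2.boxPoints(r)]); print(q.mean(0),[np.linalg.norm(q[i]-q[i-1]) for i in (1,2)],[np.degrees(np.arctan2(*(q[i]-q[i-1])[::-1])) for i in (1,2)])
E
python3 m.py
```

```text
ball (429.5, 316.5) 24.052125930786133 (290.5, 134.5) 16.324926376342773 (array([ 0.5184, -0.1929,  0.0828]), np.float64(0.001040484624615654))Traceback (most recent call last):
  File "m.py", line 17, in <module>
    p=max(cv2.findContours(m,0,1)[0],key=len)[:,0]+[x,y]; e=cv2.fitEllipse(cv2.convexHull(p)); print('fl',lo,e,onz(T,*e[0],.048),onz(T,*e[0],.06))
                                                            ~~~~~~~~~~~~~~^^^^^^^^^^^^^^^^^^^
cv2.error: OpenCV(4.12.0) /io/opencv/modules/imgproc/src/shapedescr.cpp:361: error: (-201:Incorrect size of input array) There should be at least 5 points to fit the ellipse in function 'fitEllipseNoDirect'
```

```bash
python3 - <<'E'
import cv2
t=cv2.imread('pics/top1.png');s=cv2.imread('pics/scene1.png')
print('ballrow',t[316,414:446].min(1)); print('flrow',t[330,380:465,0]); print('sc',s[136,276:306].min(1)); print('scol',s[120:155,290].min(1))
for k in range(-22,23,1): print(t[322+k, 190:262:2].min(1).tolist()) if k%4==0 else 0
E
```

```text
ballrow [126 126 124 120  98  88 109 137 164 186 202 213 222 233 242 244 244 245
 244 241 236 229 220 198 164 144 142 140 142 142 143 144]
flrow [103 100  96  91  91  89  90  91  89  91  88  86 102 122 130 126 115 126
 143 145 145 146 146 145 146 143 145 146 146 146 148 146 147 147 149 148
 147 147 146 146 144 146 144 145 146 145 144 145 145 144 145 145 145 143
 146 145 147 146 146 147 146 148 147 146 149 146 149 149 148 150 149 149
 148 137 114 103 103 104 100 104 101 103 102 103 102]
sc [180 181 185 184 185 191 216 232 239 245 248 250 253 254 254 254 253 253
 252 251 248 244 228 202 183 180 185 181 184 185]
scol [142 147 148 143 146 151 170 206 253 255 255 255 255 255 255 255 254 253
 248 234 222 198 185 173 168 154 151 165 172 163 132 100  97 106 148]
[103, 104, 102, 100, 101, 103, 102, 102, 104, 104, 103, 103, 82, 59, 61, 74, 98, 151, 198, 198, 201, 195, 196, 207, 219, 254, 255, 249, 202, 109, 101, 102, 103, 103, 102, 104]
[102, 102, 102, 103, 101, 104, 101, 103, 102, 104, 98, 68, 70, 248, 253, 217, 217, 211, 207, 206, 207, 206, 206, 205, 202, 251, 240, 255, 255, 235, 106, 102, 1
[... 923 characters left out ...]
 98, 77, 126, 254, 255, 255, 255, 254, 250, 253, 254, 254, 255, 255, 254, 253, 251, 255, 255, 241, 116, 103, 98, 103, 102, 103, 102, 102, 102, 102, 103, 101, 100, 103]
[100, 93, 100, 112, 247, 255, 255, 255, 255, 255, 255, 252, 252, 253, 253, 253, 252, 253, 255, 254, 189, 104, 101, 103, 102, 102, 101, 104, 102, 100, 104, 101, 104, 102, 102, 102]
[73, 60, 78, 57, 53, 52, 171, 255, 255, 255, 255, 255, 255, 255, 255, 255, 255, 255, 249, 125, 102, 101, 102, 102, 102, 103, 103, 103, 102, 104, 102, 102, 102, 104, 102, 101]
[87, 117, 138, 141, 137, 88, 69, 179, 233, 254, 255, 255, 255, 255, 255, 255, 255, 220, 105, 103, 101, 102, 101, 103, 103, 102, 102, 103, 102, 102, 101, 103, 102, 101, 102, 102]
```

```bash
sed -i 's/34),135)/34),170)/; s/22),125)/22),208)/; s/(85,95,105)/(128,134)/; s/(215,225,235,243)/(238,)/' m.py; python3 m.py
cat >> m.py <<'E'
print('ballbox',cv2.boundingRect(pb.astype(int)),cv2.boundingRect(ps.astype(int)),'expected r',451*.015/.755)
for p in [(558,92),(686,77),(710,158),(568,163)]: print(onz(S,380+(p[0]-400)/3.0075,235+p[1]/3,.05))
E
python3 m.py|tail -6
```

```text
ball (430.0, 317.0) 7.810349941253662 (290.125, 134.5) 8.262401580810547 (array([ 0.5177, -0.1943,  0.0814]), np.float64(0.00034721464581688834))
fl 128 ((425.1006164550781, 314.4493408203125), (63.71792984008789, 64.8044204711914), 179.44981384277344) [ 0.5179 -0.1954  0.048 ] [ 0.5195 -0.1922  0.06  ]
fl 134 ((425.1986389160156, 314.4644775390625), (62.84711456298828, 64.59476470947266), 169.87966918945312) [ 0.5179 -0.1956  0.048 ] [ 0.5194 -0.1923  0.06  ]
hd 238 ((217.7124786376953, 327.0323486328125), (27.056055068969727, 38.25332260131836), 35.21759033203125) 994
[0.5054 0.1609] [np.float64(0.06417796778165842), np.float64(0.04605874186071216)] [np.float64(-36.02946675629446), np.float64(-126.35695370237987)]
[0.5054 0.1609] [np.float64(0.06417796778165842), np.float64(0.04605874186071216)] [np.float64(-36.02946675629446), np.float64(-126.35695370237987)]
ballbox (423, 310, 15, 15) (282, 128, 17, 13) expected r 8.960264900662251
[0.5195 0.1282 0.05  ]
[0.4659 0.1613 0.05  ]
[0.4947 0.1986 0.05  ]
[0.5468 0.1587 0.05  ]
```

>>> move_arm:
  motion:
    - {"slide": [0,0,0],"spin": 6.97,"grip": 1}
    - {"slide": [0,0,0],"spin": 6.97,"grip": 1}
    - {"slide": [0,0,0],"spin": 6.97,"grip": 1}
    - {"slide": [-3.42,-1.26,0.5],"spin": 0,"grip": 1}
    - {"slide": [-3.42,-1.26,0.5],"spin": 0,"grip": 1}
    - {"slide": [-3.42,-1.26,0.5],"spin": 0,"grip": 1}
    - {"slide": [-3.42,-1.26,0.5],"spin": 0,"grip": 1}
    - {"slide": [-3.42,-1.26,0.5],"spin": 0,"grip": 1}
    - {"slide": [-3.42,-1.26,0.5],"spin": 0,"grip": 1}
    - {"slide": [-3.42,-1.26,0.5],"spin": 0,"grip": 1}
    - {"slide": [-3.42,-1.26,0.5],"spin": 0,"grip": 1}
    - {"slide": [-3.42,-1.26,0.5],"spin": 0,"grip": 1}
    - {"slide": [-3.42,-1.26,0.5],"spin": 0,"grip": 1}
    - {"slide": [-3.42,-1.26,0.5],"spin": 0,"grip": 1}
    - {"slide": [-3.42,-1.26,0.5],"spin": 0,"grip": 1}
    - {"slide": [-3.42,-1.26,0.5],"spin": 0,"grip": 1}
    - {"slide": [-3.42,-1.26,0.5],"spin": 0,"grip": 1}
    - {"slide": [-3.42,-1.26,0.5],"spin": 0,"grip": 1}
    - {"slide": [-3.42,-1.26,0.5],"spin": 0,"grip": 1}
  squeeze: 60

```text
clock: 1.98
ee_pos: [0.5007, 0.1656, 0.1705]
ee_rot: [0.309, 0.951, 0.0, 0.0]
wrist_force: [1.2, 0.4, 0.0]
gripper_width: 0.0856
grip_force: 0.0
```

```bash
cat > st.py <<'E'
from h import *
from scipy.spatial.transform import Rotation as Ro
np.set_printoptions(precision=4,suppress=True)
s=robot.sense(); R=Ro.from_quat(s['ee_rot']).as_matrix()
print(s['clock'],s['ee_pos'],'yang',np.degrees(np.arctan2(R[1,1],R[0,1])),'z',R[:,2],'F',s['wrist_force'],'M',s['moment'],s['gripper_width'],s['grip_force'],s['joint_positions'])
def to(X): print('slide cm',R.T@(np.array(X)-s['ee_pos'])*100)
E
python3 - <<'E'
from st import *
to([.4995,.1657,.035])
S=robot.get_image('scene'); save(S,'s2.png')
E
```

```text
1.9833 [0.5007 0.1656 0.1705] yang 54.02756443175135 z [ 0.0009  0.0003 -1.    ] F [1.2287 0.3552 0.0391] M [ 0.0184 -0.0766 -0.0168] 0.08563224468917552 0.0 [ 0.2722  0.05    2.0034  0.0001  1.0872 -0.6708]
slide cm [ 0.1079 -0.077  13.5466]
```

View pics/s2.png

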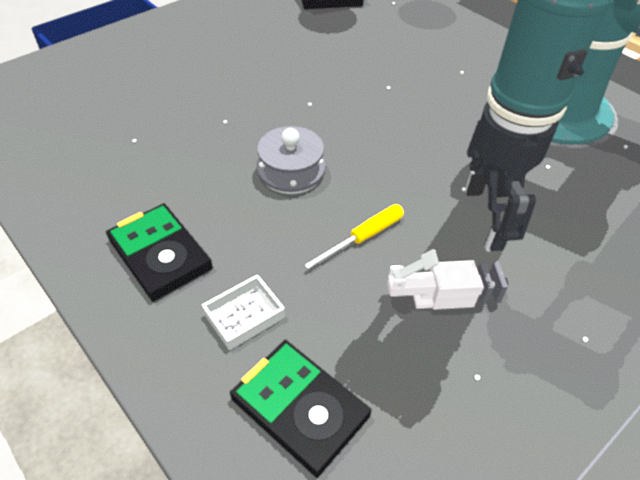

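The gripper is above the head, with its fingers at (490,215) straddling the line across the block. I'll descend.

>>> move_arm:
  motion:
    - {"slide": [0.1,-0.08,2.5],"grip": 1}
    - {"slide": [0,0,3],"grip": 1}
    - {"slide": [0,0,3],"grip": 1}
    - {"slide": [0,0,2.5],"grip": 1}
    - {"slide": [0,0,1.5],"grip": 1}
    - {"slide": [0,0,1.0],"grip": 1}
    - {"slide": [0,0,0],"grip": 1}
    - {"slide": [0,0,0],"grip": 0.4}
    - {"slide": [0,0,0],"grip": 0.4}
    - {"slide": [0,0,0],"grip": 0.4}
    - {"slide": [0,0,0],"grip": 0.4}
    - {"slide": [0,0,0],"grip": 0.4}
    - {"slide": [0,0,0],"grip": 0.4}
    - {"slide": [0,0,0],"grip": 0.4}
    - {"slide": [0,0,0],"grip": 0.4}
    - {"slide": [0,0,0],"grip": 0.4}
    - {"slide": [0,0,0],"grip": 0.4}

```text
schema error: expected keys slide, spin, grip
```

```bash
python3 st.py
```

```text
2.0333 [0.5037 0.1607 0.1696] yang 53.91524833954349 z [ 0.0028 -0.0041 -1.    ] F [ 3.2597 -3.9363 -0.6916] M [-0.1361 -0.0658 -0.0267] 0.08565680471916781 0.0 [ 0.2647  0.053   2.0019 -0.0053  1.0851 -0.6738]
```

>>> move_arm:
  motion:
    - {"slide": [0,0,0],"spin": 0,"grip": 1}
    - {"slide": [0,0,0],"spin": 0,"grip": 1}
    - {"slide": [0,0,0],"spin": 0,"grip": 1}
    - {"slide": [0,0,0],"spin": 0,"grip": 1}
    - {"slide": [0,0,0],"spin": 0,"grip": 1}
    - {"slide": [0,0,0],"spin": 0,"grip": 1}

```text
clock: 2.53
ee_pos: [0.4994, 0.1683, 0.1705]
ee_rot: [0.308, 0.951, 0.0, 0.0]
wrist_force: [0.1, 0.8, -0.1]
gripper_width: 0.0854
grip_force: 0.0
```

```bash
python3 -c "
from st import *
to([.4995,.1657,.035])"
```

```text
2.5333 [0.4994 0.1683 0.1705] yang 54.141882867717285 z [ 0.0002  0.0001 -1.    ] F [ 0.1398  0.8406 -0.0702] M [-0.0238 -0.0145 -0.0173] 0.0854217438548893 0.0 [ 0.2777  0.0496  2.0037  0.0001  1.088  -0.6672]
slide cm [-0.1593 -0.2064 13.5482]
```

>>> move_arm:
  motion:
    - {"slide": [-0.16,-0.2,2.5],"spin": 0,"grip": 1}
    - {"slide": [0,0,3],"spin": 0,"grip": 1}
    - {"slide": [0,0,3],"spin": 0,"grip": 1}
    - {"slide": [0,0,2.5],"spin": 0,"grip": 1}
    - {"slide": [0,0,1.5],"spin": 0,"grip": 1}
    - {"slide": [0,0,1.0],"spin": 0,"grip": 1}
    - {"slide": [0,0,0],"spin": 0,"grip": 1}
    - {"slide": [0,0,0],"spin": 0,"grip": 1}
    - {"slide": [0,0,0],"spin": 0,"grip": 0.4}
    - {"slide": [0,0,0],"spin": 0,"grip": 0.4}
    - {"slide": [0,0,0],"spin": 0,"grip": 0.4}
    - {"slide": [0,0,0],"spin": 0,"grip": 0.4}
    - {"slide": [0,0,0],"spin": 0,"grip": 0.4}
    - {"slide": [0,0,0],"spin": 0,"grip": 0.4}
    - {"slide": [0,0,0],"spin": 0,"grip": 0.4}
    - {"slide": [0,0,0],"spin": 0,"grip": 0.4}

```text
clock: 3.87
ee_pos: [0.5009, 0.1648, 0.0368]
ee_rot: [0.309, 0.951, 0.0, 0.001]
wrist_force: [-1.9, -1.0, 5.4]
gripper_width: 0.0451
grip_force: 63.1
```

```bash
python3 st.py
```

```text
3.8667 [0.5009 0.1648 0.0368] yang 54.03358644955721 z [ 0.0019  0.0003 -1.    ] F [-1.9336 -1.0184  5.3788] M [-0.3104  0.3259 -0.0423] 0.045094509411871 63.139542918652296 [ 0.2708  0.2202  2.0982 -0.0003  0.8214 -0.6721]
```

>>> move_arm:
  motion:
    - {"slide": [0,0,0],"spin": 0,"grip": 0.4}
    - {"slide": [0,0,-1],"spin": 0,"grip": 0.4}
    - {"slide": [0,0,-2],"spin": 0,"grip": 0.4}
    - {"slide": [0,0,-3],"spin": 0,"grip": 0.4}
    - {"slide": [0,0,-3],"spin": 0,"grip": 0.4}
    - {"slide": [0,0,-3],"spin": 0,"grip": 0.4}
    - {"slide": [0,0,-2],"spin": 0,"grip": 0.4}
    - {"slide": [0,0,-1],"spin": 0,"grip": 0.4}
    - {"slide": [0,0,0],"spin": 0,"grip": 0.4}
    - {"slide": [0,0,0],"spin": 0,"grip": 0.4}
    - {"slide": [0,0,0],"spin": 0,"grip": 0.4}
    - {"slide": [0,0,0],"spin": 0,"grip": 0.4}

```text
clock: 4.87
ee_pos: [0.4982, 0.1642, 0.1827]
ee_rot: [0.309, 0.951, -0.001, -0.002]
wrist_force: [-0.4, -0.5, -5.3]
gripper_width: 0.0454
grip_force: 62.7
```

```bash
python3 -c "
from st import *
to([.519-.0065,-.193+.0047,.186])"
```

```text
4.8667 [0.4982 0.1642 0.1827] yang 54.03307783186407 z [-0.0045 -0.0012 -1.    ] F [-0.3826 -0.531  -5.3271] M [0.0364 0.0936 0.0164] 0.04539119412208238 62.74305682629347 [ 0.2709  0.0362  1.9935  0.      1.1166 -0.6721]
slide cm [-21.8611 -27.6938  -0.2893]
```

>>> move_arm:
  motion:
    - {"slide": [-0.93,-1.18,0],"spin": 0,"grip": 0.4}
    - {"slide": [-1.82,-2.31,0],"spin": 0,"grip": 0.4}
    - {"slide": [-1.82,-2.31,0],"spin": 0,"grip": 0.4}
    - {"slide": [-1.82,-2.31,0],"spin": 0,"grip": 0.4}
    - {"slide": [-1.82,-2.31,0],"spin": 0,"grip": 0.4}
    - {"slide": [-1.82,-2.31,0],"spin": 0,"grip": 0.4}
    - {"slide": [-1.82,-2.31,0],"spin": 0,"grip": 0.4}
    - {"slide": [-1.82,-2.31,0],"spin": 0,"grip": 0.4}
    - {"slide": [-1.82,-2.31,0],"spin": 0,"grip": 0.4}
    - {"slide": [-1.82,-2.31,0],"spin": 0,"grip": 0.4}
    - {"slide": [-1.82,-2.31,0],"spin": 0,"grip": 0.4}
    - {"slide": [-1.82,-2.31,0],"spin": 0,"grip": 0.4}
    - {"slide": [-0.91,-1.15,0],"spin": 0,"grip": 0.4}
    - {"slide": [0,0,0],"spin": 0,"grip": 0.4}
    - {"slide": [0,0,0],"spin": 0,"grip": 0.4}
    - {"slide": [0,0,0],"spin": 0,"grip": 0.4}
    - {"slide": [0,0,0],"spin": 0,"grip": 0.4}
    - {"slide": [0,0,0],"spin": 0,"grip": 0.4}

```text
clock: 6.37
ee_pos: [0.5138, -0.187, 0.1849]
ee_rot: [0.308, 0.951, 0.0, -0.0]
wrist_force: [-0.1, 0.4, -5.3]
gripper_width: 0.0453
grip_force: 62.9
```

```bash
python3 -c "
from st import *
to([.519-.0065,-.193+.0047,.186])
for n in('top','scene'):
    c=robot.get_image(n); save(c,n+'3.png'); np.savez(n+'3.npz',**c)
print(robot.sense()['ee_pos'])
t=cv2.imread('pics/top3.png')[230:390,340:500]; s=cv2.imread('pics/scene3.png')[60:220,210:370]
cv2.imwrite('pics/crop3.png',np.hstack([cv2.resize(i,(400,400),interpolation=2) for i in (t,s)]))
"
```

```text
6.3667 [ 0.5138 -0.187   0.1849] yang 54.11562758748323 z [-0.0007  0.0006 -1.    ] F [-0.0911  0.3706 -5.3444] M [0.0629 0.0962 0.0284] 0.045323890503186665 62.865559458732605 [-0.3947  0.074   1.9493  0.0003  1.1192 -1.3393]
slide cm [ 0.025  -0.1843 -0.1092]
[ 0.514  -0.1872  0.1852]
```

View pics/crop3.png

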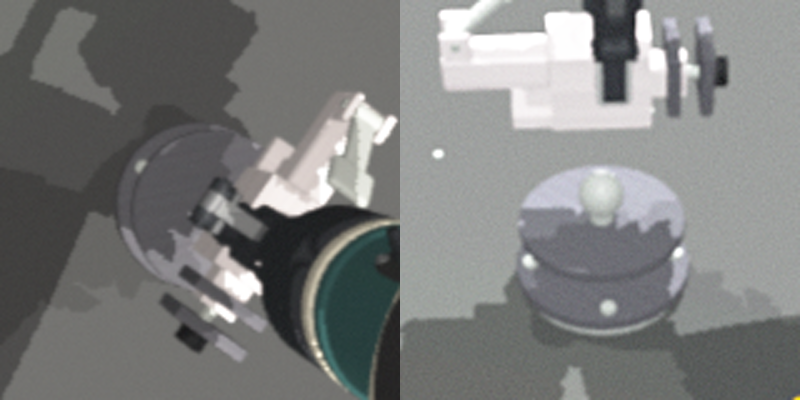

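The top crop shows the jaws at crop (162,300)–(243,355), with the ball hidden by the gripper. In the scene crop the block's bottom edge runs from (551,126) to (650,126), with the ball at (600,195), nearly below its middle.

```bash
python3 - <<'E'
from st import *
T=dict(np.load('top3.npz'));S=dict(np.load('scene3.npz'))
tcp=np.array([.514,-.1872]); hx=np.array([np.cos(np.radians(-36)),np.sin(np.radians(-36))]); hy=np.array([-hx[1],hx[0]])
g=S['img'].min(2)
print('bottom row edges',g[107,258:318]); print('ball row',g[137,276:306]);print('ballcol',g[120:150,290]); print('botcol',g[100:118,300],g[100:118,280])
for n,u in(('L',270.4),('R',310)): 
    w=onz(S,u,110.4,.148)[:2]-tcp; print(n,'head x,y rel TCP mm',w@hx*1e3,w@hy*1e3)
for a in((160,300),(245,357),(182,268),(267,328)):
    w=onz(T,340+a[0]/2.5,230+a[1]/2.5,.194)[:2]-tcp; print(a,w@hx*1e3,w@hy*1e3)
for cs in((290.3,135.5),(290.3,136.5)):
    X,e=tri(T,(430,316.7),S,cs); w=X[:2]-tcp; print('ball',X,e,w@hx*1e3,w@hy*1e3)
E
```

```text
6.4667 [ 0.514  -0.1872  0.1852] yang 54.11135895262446 z [-0.0001  0.0002 -1.    ] F [-0.2092  0.1042 -4.8593] M [0.0452 0.1398 0.0138] 0.04525778298546508 62.865857100114226 [-0.3949  0.0738  1.9489  0.0002  1.1191 -1.3394]
bottom row edges [231 230 231 230 232 229 230 229 229 229 227 227 223 220 219 220 220 219
 223 223 218 220 220 221 219 218 218 220 220 218 220 220 221 218 220 220
 221 219 218 222 220 219 219 220 220 222 220 222 221 218 222 217 196 167
 160 155 157 161 155 154]
ball row [197 197 196 199 195 187 187 197 200 202 210 213 221 223 227 225 221 217
 214 208 197 186 179 185 193 196 198 198 199 193]
ballcol [158 159 158 157 159 162 185 216 244 232 218 212 220 224 228 232 230 227
 220 216 204 201 198 190 175 163 161 176 182 177]
botcol [135 176 213 221 224 223 220 219 223 224 214 181 160 157 153 157 159 159] [220 220 223 222 225 222 224 220 219 220 224 201 174 159 156 157 163 155]
L head x,y rel TCP mm 37.02489104105182 19.12862632680373
R head x,y rel TCP mm -23.453421103267097 22.69798885776613
(160, 300) -57.976022759136235 35.00549348708498
(245, 357) -56.93353657874148 -22.38571127715718
(182, 268) -36.26445486247425 34.834183179820926
(267, 328) -36.58938547554458 -23.593357244097056
ball [ 0.5176 -0.1947  0.0791] 0.0011583669249270933 7.290240017564924 -3.9857626012365373
ball [ 0.5171 -0.1954  0.0763] 0.0013095967792974062 7.376274241453996 -4.817723925748775
```

```bash
python3 - <<'E'
from st import *
from scipy.optimize import least_squares
T=dict(np.load('top3.npz'));S=dict(np.load('scene3.npz'))
t=cv2.GaussianBlur(cv2.imread('pics/top1.png'),(3,3),0).astype(float)[:,:,0]
tcp=np.array([.514,-.1872]); a=np.radians(-36); hx=np.array([np.cos(a),np.sin(a)]); hy=np.array([-hx[1],hx[0]])
def edge(c,r0,r1,angs,dark=None):
    P=[]
    for th in np.radians(angs):
        rs=np.arange(r0,r1,.25); q=np.float32([[c[0]+r*np.cos(th),c[1]+r*np.sin(th)] for r in rs])
        v=cv2.remap(t.astype(np.float32),q[None,:,0].copy(),q[None,:,1].copy(),1)[0]
        k=np.argmax(np.abs(np.gradient(v))); P.append(q[k])
    P=np.array(P); r=least_squares(lambda p:np.hypot(*(P-p[:2]).T)-p[2],[*c,(r0+r1)/2],loss='soft_l1',f_scale=.5); return r.x,np.sqrt(np.mean(r.fun**2))
fl,e=edge((425,314.5),27,38,range(-80,150,5)); print('flange',fl,e)
for z in(.055,.059): w=onz(T,*fl[:2],z)[:2]-tcp; print(z,w@hx*1e3,w@hy*1e3)
b,e=edge((429.3,316.3),5,12,range(0,360,8)); print('ball',b,e)
for z in(.075,.079):w=onz(T,*b[:2],z)[:2]-tcp; print(z,w@hx*1e3,w@hy*1e3)
print(tri(T,b[:2],S,(290.3,135.3)))
E
```

```text
6.4667 [ 0.514  -0.1872  0.1852] yang 54.11135895262446 z [-0.0001  0.0002 -1.    ] F [-0.2092  0.1042 -4.8593] M [0.0452 0.1398 0.0138] 0.04525778298546508 62.865857100114226 [-0.3949  0.0738  1.9489  0.0002  1.1191 -1.3394]
flange [424.3056 314.2611  32.89  ] 0.5609624760709423
0.055 7.108828623688068 -0.9566699758125295
0.059 6.886821905367516 0.2075391904076796
ball [429.2262 316.3279   7.8721] 0.3840973689188073
0.075 7.874576769250939 -3.889487575471507
0.079 7.642590065249129 -2.6787039971198063
(array([ 0.5186, -0.193 ,  0.0811]), np.float64(0.000748646683222823))
```

>>> move_arm:
  motion:
    - {"slide": [-0.04,-0.13,1],"spin": 0,"grip": 0.4}
    - {"slide": [0,0,1.5],"spin": 0,"grip": 0.4}
    - {"slide": [0,0,1],"spin": 0,"grip": 0.4}
    - {"slide": [0,0,0.5],"spin": 0,"grip": 0.4}
    - {"slide": [0,0,0.3],"spin": 0,"grip": 0.4}
    - {"slide": [0,0,0.2],"spin": 0,"grip": 0.4}
    - {"slide": [0,0,0],"spin": 0,"grip": 0.4}
    - {"slide": [0,0,0],"spin": 0,"grip": 0.4}
    - {"slide": [0,0,0],"spin": 0,"grip": 0.4}
    - {"slide": [0,0,0],"spin": 0,"grip": 0.4}

```text
clock: 7.3
ee_pos: [0.514, -0.1897, 0.141]
ee_rot: [0.309, 0.951, -0.0, 0.001]
wrist_force: [0.5, -0.2, -5.9]
gripper_width: 0.0453
grip_force: 62.9
```

>>> move_arm:
  motion:
    - {"slide": [0,0,0.2],"spin": 0,"grip": 0.4}
    - {"slide": [0,0,0.2],"spin": 0,"grip": 0.4}
    - {"slide": [0,0,0.2],"spin": 0,"grip": 0.4}
    - {"slide": [0,0,0.2],"spin": 0,"grip": 0.4}
    - {"slide": [0,0,0],"spin": 0,"grip": 0.4}
    - {"slide": [0,0,0],"spin": 0,"grip": 0.4}

```text
clock: 7.8
ee_pos: [0.5133, -0.1894, 0.1319]
ee_rot: [0.309, 0.951, 0.0, -0.0]
wrist_force: [0.1, -0.0, -4.5]
gripper_width: 0.0451
grip_force: 62.9
```

>>> move_arm:
  motion:
    - {"slide": [0,0,0.1],"spin": 0,"grip": 0.4}
    - {"slide": [0,0,0.1],"spin": 0,"grip": 0.4}
    - {"slide": [0,0,0.1],"spin": 0,"grip": 0.4}
    - {"slide": [0,0,0],"spin": 0,"grip": 0.4}
    - {"slide": [0,0,0],"spin": 0,"grip": 0.4}

```text
clock: 8.22
ee_pos: [0.5134, -0.1894, 0.1292]
ee_rot: [0.309, 0.951, 0.0, -0.0]
wrist_force: [0.9, 0.3, -4.8]
gripper_width: 0.0448
grip_force: 62.9
```

>>> move_arm:
  motion:
    - {"slide": [0,0,0.1],"spin": 0,"grip": 0.4}
    - {"slide": [0,0,0.1],"spin": 0,"grip": 0.4}
    - {"slide": [0,0,0.1],"spin": 0,"grip": 0.4}
    - {"slide": [0,0,0],"spin": 0,"grip": 0.4}

```text
clock: 8.55
ee_pos: [0.5133, -0.1894, 0.126]
ee_rot: [0.309, 0.951, 0.0, -0.0]
wrist_force: [0.4, 0.5, -5.1]
gripper_width: 0.0455
grip_force: 62.9
```

>>> move_arm:
  motion:
    - {"slide": [0,0,0.1],"spin": 0,"grip": 0.4}
    - {"slide": [0,0,0.1],"spin": 0,"grip": 0.4}
    - {"slide": [0,0,0.1],"spin": 0,"grip": 0.4}
    - {"slide": [0,0,0],"spin": 0,"grip": 0.4}

```text
clock: 8.88
ee_pos: [0.5133, -0.1894, 0.123]
ee_rot: [0.309, 0.951, 0.0, -0.0]
wrist_force: [-0.2, 0.5, -4.6]
gripper_width: 0.0451
grip_force: 62.9
```

>>> move_arm:
  motion:
    - {"slide": [0,0,0.1],"spin": 0,"grip": 0.4}
    - {"slide": [0,0,0.1],"spin": 0,"grip": 0.4}
    - {"slide": [0,0,0],"spin": 0,"grip": 0.4}

```text
clock: 9.13
ee_pos: [0.5134, -0.1894, 0.121]
ee_rot: [0.309, 0.951, 0.0, -0.0]
wrist_force: [0.0, -0.2, -4.2]
gripper_width: 0.0454
grip_force: 62.9
```

>>> move_arm:
  motion:
    - {"slide": [0,0,0.1],"spin": 0,"grip": 0.4}
    - {"slide": [0,0,0.1],"spin": 0,"grip": 0.4}
    - {"slide": [0,0,0.1],"spin": 0,"grip": 0.4}
    - {"slide": [0,0,0],"spin": 0,"grip": 0.4}

```text
clock: 9.47
ee_pos: [0.5133, -0.1894, 0.118]
ee_rot: [0.309, 0.951, 0.0, -0.0]
wrist_force: [-0.2, 0.1, -5.0]
gripper_width: 0.0448
grip_force: 62.9
```

>>> move_arm:
  motion:
    - {"slide": [0,0,0.1],"spin": 0,"grip": 0.4}
    - {"slide": [0,0,0.1],"spin": 0,"grip": 0.4}
    - {"slide": [0,0,0],"spin": 0,"grip": 0.4}

```text
clock: 9.72
ee_pos: [0.5134, -0.1894, 0.116]
ee_rot: [0.309, 0.951, 0.0, -0.0]
wrist_force: [-0.6, -0.2, -4.2]
gripper_width: 0.0447
grip_force: 62.9
```

>>> move_arm:
  motion:
    - {"slide": [0,0,0.1],"spin": 0,"grip": 0.4}
    - {"slide": [0,0,0.1],"spin": 0,"grip": 0.4}
    - {"slide": [0,0,0],"spin": 0,"grip": 0.4}

```text
clock: 9.97
ee_pos: [0.5134, -0.1894, 0.114]
ee_rot: [0.309, 0.951, 0.0, -0.0]
wrist_force: [-0.3, 0.1, -5.2]
gripper_width: 0.045
grip_force: 62.9
```

>>> move_arm:
  motion:
    - {"slide": [0,0,0.1],"spin": 0,"grip": 0.4}
    - {"slide": [0,0,0.1],"spin": 0,"grip": 0.4}
    - {"slide": [0,0,0],"spin": 0,"grip": 0.4}

```text
clock: 10.22
ee_pos: [0.5133, -0.1894, 0.112]
ee_rot: [0.309, 0.951, 0.0, -0.0]
wrist_force: [0.2, 0.8, -4.9]
gripper_width: 0.045
grip_force: 62.9
```

>>> move_arm:
  motion:
    - {"slide": [0,0,0.1],"spin": 0,"grip": 0.4}
    - {"slide": [0,0,0.1],"spin": 0,"grip": 0.4}
    - {"slide": [0,0,0.1],"spin": 0,"grip": 0.4}
    - {"slide": [0,0,0],"spin": 0,"grip": 0.4}

```text
clock: 10.55
ee_pos: [0.5133, -0.1894, 0.109]
ee_rot: [0.309, 0.951, 0.0, -0.0]
wrist_force: [-0.6, 0.5, -5.3]
gripper_width: 0.0452
grip_force: 62.9
```

>>> move_arm:
  motion:
    - {"slide": [0,0,0.1],"spin": 0,"grip": 0.4}
    - {"slide": [0,0,0.1],"spin": 0,"grip": 0.4}
    - {"slide": [0,0,0],"spin": 0,"grip": 0.4}

```text
clock: 10.8
ee_pos: [0.5133, -0.1894, 0.107]
ee_rot: [0.309, 0.951, 0.0, -0.0]
wrist_force: [-0.4, 1.0, -5.1]
gripper_width: 0.0451
grip_force: 62.9
```

>>> move_arm:
  motion:
    - {"slide": [0,0,0.1],"spin": 0,"grip": 0.4}
    - {"slide": [0,0,0.1],"spin": 0,"grip": 0.4}
    - {"slide": [0,0,0],"spin": 0,"grip": 0.4}

```text
clock: 11.05
ee_pos: [0.5133, -0.1894, 0.105]
ee_rot: [0.309, 0.951, 0.0, -0.0]
wrist_force: [-1.1, 0.3, -4.1]
gripper_width: 0.0448
grip_force: 62.9
```

>>> move_arm:
  motion:
    - {"slide": [0,0,0.1],"spin": 0,"grip": 0.4}
    - {"slide": [0,0,0.1],"spin": 0,"grip": 0.4}
    - {"slide": [0,0,0],"spin": 0,"grip": 0.4}

```text
clock: 11.3
ee_pos: [0.5134, -0.1894, 0.103]
ee_rot: [0.309, 0.951, 0.0, -0.0]
wrist_force: [0.2, -0.0, -5.3]
gripper_width: 0.0455
grip_force: 62.9
```

>>> move_arm:
  motion:
    - {"slide": [0,0,0.1],"spin": 0,"grip": 0.4}
    - {"slide": [0,0,0],"spin": 0,"grip": 0.4}

```text
clock: 11.47
ee_pos: [0.5134, -0.1894, 0.1021]
ee_rot: [0.309, 0.951, 0.0, -0.0]
wrist_force: [0.3, -0.2, -4.7]
gripper_width: 0.0449
grip_force: 62.9
```

>>> move_arm:
  motion:
    - {"slide": [0,0,0.1],"spin": 0,"grip": 0.4}
    - {"slide": [0,0,0],"spin": 0,"grip": 0.4}

```text
clock: 11.63
ee_pos: [0.5134, -0.1895, 0.1011]
ee_rot: [0.309, 0.951, 0.0, -0.0]
wrist_force: [0.2, -0.0, -5.5]
gripper_width: 0.0454
grip_force: 62.9
```

>>> move_arm:
  motion:
    - {"slide": [0,0,0.1],"spin": 0,"grip": 0.4}
    - {"slide": [0,0,0],"spin": 0,"grip": 0.4}

```text
clock: 11.8
ee_pos: [0.5134, -0.1894, 0.1001]
ee_rot: [0.309, 0.951, 0.0, -0.0]
wrist_force: [-0.2, 0.4, -4.9]
gripper_width: 0.045
grip_force: 62.9
```

>>> move_arm:
  motion:
    - {"slide": [0,0,0.1],"spin": 0,"grip": 0.4}
    - {"slide": [0,0,0],"spin": 0,"grip": 0.4}

```text
clock: 11.97
ee_pos: [0.5136, -0.1895, 0.0993]
ee_rot: [0.309, 0.951, -0.0, 0.0]
wrist_force: [-0.6, 0.1, -4.6]
gripper_width: 0.0452
grip_force: 63.1
```

>>> move_arm:
  motion:
    - {"slide": [0,0,0.1],"spin": 0,"grip": 0.4}
    - {"slide": [0,0,0],"spin": 0,"grip": 0.4}

```text
clock: 12.13
ee_pos: [0.5137, -0.1896, 0.0991]
ee_rot: [0.309, 0.951, -0.0, 0.0]
wrist_force: [-2.3, 1.4, 3.3]
gripper_width: 0.0454
grip_force: 63.9
```

>>> move_arm:
  motion:
    - {"slide": [0,0,0.07],"spin": 0,"grip": 0.4}
    - {"slide": [0,0,0],"spin": 0,"grip": 0.4}

```text
clock: 12.3
ee_pos: [0.5137, -0.1896, 0.0989]
ee_rot: [0.309, 0.951, -0.0, 0.0]
wrist_force: [-5.0, 1.6, 6.7]
gripper_width: 0.0452
grip_force: 64.4
```

>>> move_arm:
  motion:
    - {"slide": [0,0,0.07],"spin": 0,"grip": 0.4}
    - {"slide": [0,0,0],"spin": 0,"grip": 0.4}

```text
clock: 12.47
ee_pos: [0.5137, -0.1896, 0.0985]
ee_rot: [0.309, 0.951, -0.0, 0.0]
wrist_force: [-5.0, 1.6, 8.0]
gripper_width: 0.0454
grip_force: 64.4
```

>>> move_arm:
  motion:
    - {"slide": [0,0,0.07],"spin": 0,"grip": 0.4}
    - {"slide": [0,0,0],"spin": 0,"grip": 0.4}

```text
clock: 12.63
ee_pos: [0.5138, -0.1896, 0.0979]
ee_rot: [0.309, 0.951, -0.0, 0.0]
wrist_force: [-5.0, 1.9, 9.6]
gripper_width: 0.0452
grip_force: 64.4
```

>>> move_arm:
  motion:
    - {"slide": [0.04,-0.01,0.1],"spin": 0,"grip": 0.4}
    - {"slide": [0,0,0],"spin": 0,"grip": 0.4}

```text
clock: 12.8
ee_pos: [0.5138, -0.1896, 0.0971]
ee_rot: [0.309, 0.951, -0.0, 0.001]
wrist_force: [-5.0, 1.9, 9.3]
gripper_width: 0.045
grip_force: 64.4
```

>>> move_arm:
  motion:
    - {"slide": [0,0,0.1],"spin": 0,"grip": 0.4}
    - {"slide": [0,0,0],"spin": 0,"grip": 0.4}

```text
clock: 12.97
ee_pos: [0.5137, -0.1896, 0.0961]
ee_rot: [0.309, 0.951, -0.0, 0.001]
wrist_force: [-5.0, 2.2, 8.6]
gripper_width: 0.0456
grip_force: 64.4
```

>>> move_arm:
  motion:
    - {"slide": [0,0,0.1],"spin": 0,"grip": 0.4}
    - {"slide": [0,0,0],"spin": 0,"grip": 0.4}

```text
clock: 13.13
ee_pos: [0.5137, -0.1896, 0.0951]
ee_rot: [0.309, 0.951, -0.0, 0.001]
wrist_force: [-4.9, 2.3, 9.6]
gripper_width: 0.0453
grip_force: 64.4
```

>>> move_arm:
  motion:
    - {"slide": [0,0,0.1],"spin": 0,"grip": 0.4}
    - {"slide": [0,0,0],"spin": 0,"grip": 0.4}

```text
clock: 13.3
ee_pos: [0.5137, -0.1896, 0.0941]
ee_rot: [0.309, 0.951, -0.0, 0.001]
wrist_force: [-5.1, 1.3, 8.8]
gripper_width: 0.0454
grip_force: 64.4
```

Sliding against the pad at about 14 N. Home should be near TCP z 0.092, so I'll use finer steps from here.

>>> move_arm:
  motion:
    - {"slide": [0,0,0.08],"spin": 0,"grip": 0.4}
    - {"slide": [0,0,0],"spin": 0,"grip": 0.4}

```text
clock: 13.47
ee_pos: [0.5137, -0.1896, 0.0933]
ee_rot: [0.309, 0.951, -0.0, 0.001]
wrist_force: [-4.4, 2.4, 9.3]
gripper_width: 0.0452
grip_force: 64.4
```

>>> move_arm:
  motion:
    - {"slide": [0,0,0.05],"spin": 0,"grip": 0.4}
    - {"slide": [0,0,0],"spin": 0,"grip": 0.4}

```text
clock: 13.63
ee_pos: [0.5137, -0.1896, 0.0928]
ee_rot: [0.309, 0.951, -0.0, 0.001]
wrist_force: [-5.2, 1.8, 9.1]
gripper_width: 0.0452
grip_force: 64.4
```

>>> move_arm:
  motion:
    - {"slide": [0,0,0.05],"spin": 0,"grip": 0.4}
    - {"slide": [0,0,0],"spin": 0,"grip": 0.4}

```text
clock: 13.8
ee_pos: [0.5137, -0.1896, 0.0924]
ee_rot: [0.309, 0.951, -0.0, 0.001]
wrist_force: [-5.9, 1.6, 8.8]
gripper_width: 0.045
grip_force: 64.6
```

>>> move_arm:
  motion:
    - {"slide": [0,0,0.05],"spin": 0,"grip": 0.4}
    - {"slide": [0,0,0],"spin": 0,"grip": 0.4}

```text
clock: 13.97
ee_pos: [0.5137, -0.1896, 0.0924]
ee_rot: [0.309, 0.951, -0.0, 0.001]
wrist_force: [-6.7, 2.6, 12.5]
gripper_width: 0.0452
grip_force: 65.1
```

>>> move_arm:
  motion:
    - {"slide": [0,0,0.04],"spin": 0,"grip": 0.4}
    - {"slide": [0,0,0],"spin": 0,"grip": 0.4}

```text
clock: 14.13
ee_pos: [0.5137, -0.1896, 0.0923]
ee_rot: [0.309, 0.951, -0.0, 0.001]
wrist_force: [-7.8, 3.7, 15.8]
gripper_width: 0.0454
grip_force: 65.4
```

>>> move_arm:
  motion:
    - {"slide": [0.03,0,0.04],"spin": 0,"grip": 0.4}
    - {"slide": [0,0,0],"spin": 0,"grip": 0.4}
    - {"slide": [0,0,0],"spin": 0,"grip": 0.4}

```text
clock: 14.38
ee_pos: [0.5138, -0.1896, 0.0924]
ee_rot: [0.309, 0.951, -0.0, 0.001]
wrist_force: [-7.5, 2.1, 16.8]
gripper_width: 0.0454
grip_force: 65.5
```

```bash
python3 st.py
```

```text
14.3833 [ 0.5138 -0.1896  0.0924] yang 54.03545378912516 z [ 0.0016 -0.0009 -1.    ] F [-7.5004  2.1012 16.8393] M [ 0.4297  1.259  -0.0462] 0.04540928076253207 65.49551138654351 [-0.3989  0.1763  2.0246 -0.0002  0.9388 -1.3419]
```

>>> move_arm:
  motion:
    - {"slide": [0,0,0],"spin": 0,"grip": 1}
    - {"slide": [0,0,0],"spin": 0,"grip": 1}
    - {"slide": [0,0,0],"spin": 0,"grip": 1}
    - {"slide": [0,0,0],"spin": 0,"grip": 1}
    - {"slide": [0,0,0],"spin": 0,"grip": 1}
    - {"slide": [0,0,0],"spin": 0,"grip": 1}
    - {"slide": [0,0,-1],"spin": 0,"grip": 1}
    - {"slide": [0,0,-2],"spin": 0,"grip": 1}
    - {"slide": [0,0,-2],"spin": 0,"grip": 1}
    - {"slide": [0,0,-2],"spin": 0,"grip": 1}
    - {"slide": [0,0,-2],"spin": 0,"grip": 1}
    - {"slide": [0,0,-2],"spin": 0,"grip": 1}
    - {"slide": [0,0,-1],"spin": 0,"grip": 1}
    - {"slide": [0,0,0],"spin": 0,"grip": 1}
    - {"slide": [0,0,0],"spin": 0,"grip": 1}
    - {"slide": [0,0,0],"spin": 0,"grip": 1}

```text
clock: 15.72
ee_pos: [0.5121, -0.1888, 0.2078]
ee_rot: [0.309, 0.951, 0.0, -0.001]
wrist_force: [-0.1, -0.7, -0.2]
gripper_width: 0.0859
grip_force: 0.0
```

```bash
python3 -c "
from st import *
c=robot.get_image('scene'); save(c,'scene4.png')
s=cv2.imread('pics/scene4.png')[60:210,210:410]
cv2.imwrite('pics/crop4.png',cv2.resize(s,(800,600),interpolation=2))
"
```

```text
15.7167 [ 0.5121 -0.1888  0.2078] yang 54.031286008441725 z [-0.0019  0.0008 -1.    ] F [-0.1419 -0.6549 -0.2239] M [-0.0131  0.0264 -0.0756] 0.08592936490063127 0.0 [-0.3989  0.0528  1.9272 -0.      1.1636 -1.3419]
```

View pics/crop4.png

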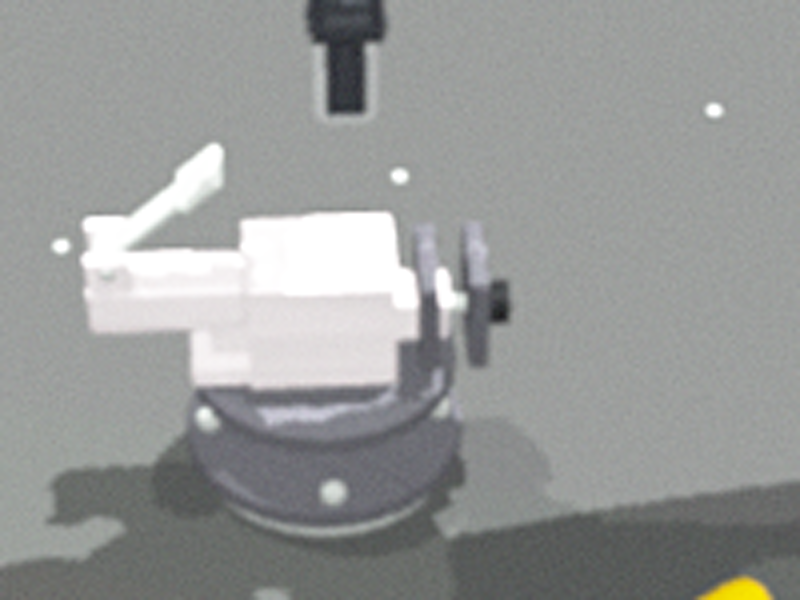

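The head sits flat on the flange, with its bottom edge at crop (195–395,385) and no gap. The lever is still raised, with its tip at (213,150). Next I'll move over the lever with the fingers shut.

>>> move_arm:
  motion:
    - {"slide": [-1.0,0,0],"spin": 0,"grip": 0}
    - {"slide": [-1.2,0,0],"spin": 0,"grip": 0}
    - {"slide": [-1.2,0,0],"spin": 0,"grip": 0}
    - {"slide": [-1.1,0,0],"spin": 0,"grip": 0}
    - {"slide": [-0.8,0,0],"spin": 0,"grip": 0}
    - {"slide": [0,0,0],"spin": 0,"grip": 0}
    - {"slide": [0,0,0],"spin": 0,"grip": 0}
    - {"slide": [0,0,0],"spin": 0,"grip": 0}
    - {"slide": [0,0,0],"spin": 0,"grip": 0}
    - {"slide": [0,0,0],"spin": 0,"grip": 0}
    - {"slide": [0,0,0],"spin": 0,"grip": 0}
    - {"slide": [0,0,0],"spin": 0,"grip": 0}
  squeeze: 40

```text
clock: 16.77
ee_pos: [0.5556, -0.2201, 0.2093]
ee_rot: [0.309, 0.951, -0.0, 0.0]
wrist_force: [0.2, -0.5, -0.6]
gripper_width: -0.0001
grip_force: 0.0
```

```bash
cat > hd.py <<'E'
from st import *
a=np.radians(-36); hx=np.array([np.cos(a),np.sin(a)]); hy=np.array([-hx[1],hx[0]])
w=s['ee_pos'][:2]-[.5194,-.1937]; print('TCP in head mm',w@hx*1e3,w@hy*1e3,(s['ee_pos'][2]-.0556)*1e3)
E
python3 hd.py
```

```text
16.7667 [ 0.5556 -0.2201  0.2093] yang 54.043269312062414 z [ 0.0003 -0.0001 -1.    ] F [ 0.2365 -0.4878 -0.6097] M [-0.0313 -0.0011  0.0277] -0.0001145078632384769 0.0 [-0.4188  0.1478  1.82    0.      1.1735 -1.362 ]
TCP in head mm 44.818488987022626 -0.047397015168258276 153.69370885226257
```

>>> move_arm:
  motion:
    - {"slide": [0,0,0.8],"spin": 0,"grip": 0}
    - {"slide": [0,0,0.9],"spin": 0,"grip": 0}
    - {"slide": [0,0,0.6],"spin": 0,"grip": 0}
    - {"slide": [0,0,0.1],"spin": 0,"grip": 0}
    - {"slide": [0,0,0.1],"spin": 0,"grip": 0}
    - {"slide": [0,0,0.1],"spin": 0,"grip": 0}
    - {"slide": [0,0,0],"spin": 0,"grip": 0}

```text
clock: 17.35
ee_pos: [0.5558, -0.2203, 0.183]
ee_rot: [0.309, 0.951, 0.0, -0.0]
wrist_force: [-0.0, -0.4, 0.3]
gripper_width: -0.0001
grip_force: 0.0
```

>>> move_arm:
  motion:
    - {"slide": [0,0,0.1],"spin": 0,"grip": 0}
    - {"slide": [0,0,0.1],"spin": 0,"grip": 0}
    - {"slide": [0,0,0.1],"spin": 0,"grip": 0}
    - {"slide": [0,0,0],"spin": 0,"grip": 0}

```text
clock: 17.68
ee_pos: [0.5557, -0.2203, 0.18]
ee_rot: [0.309, 0.951, -0.0, -0.0]
wrist_force: [-0.4, -0.9, 0.0]
gripper_width: -0.0001
grip_force: 0.0
```

>>> move_arm:
  motion:
    - {"slide": [0,0,0.1],"spin": 0,"grip": 0}
    - {"slide": [0,0,0.1],"spin": 0,"grip": 0}
    - {"slide": [0,0,0.1],"spin": 0,"grip": 0}
    - {"slide": [0,0,0],"spin": 0,"grip": 0}

```text
clock: 18.02
ee_pos: [0.5556, -0.2202, 0.1768]
ee_rot: [0.309, 0.951, 0.0, -0.0]
wrist_force: [-0.4, -0.7, 0.5]
gripper_width: -0.0002
grip_force: 0.0
```

>>> move_arm:
  motion:
    - {"slide": [0.03,0,0.1],"spin": 0,"grip": 0}
    - {"slide": [0.03,0,0.1],"spin": 0,"grip": 0}
    - {"slide": [0.03,0,0.1],"spin": 0,"grip": 0}
    - {"slide": [0,0,0],"spin": 0,"grip": 0}

```text
clock: 18.35
ee_pos: [0.5548, -0.2196, 0.1738]
ee_rot: [0.309, 0.951, 0.0, -0.0]
wrist_force: [-0.4, -0.4, 0.4]
gripper_width: -0.0001
grip_force: 0.0
```

```bash
python3 -c "
from hd import *
c=robot.get_image('scene'); save(c,'scene5.png')
s=cv2.imread('pics/scene5.png')[50:170,210:370]
cv2.imwrite('pics/crop5.png',cv2.resize(s,(800,600),interpolation=2))
"
```

```text
18.35 [ 0.5548 -0.2196  0.1738] yang 54.029830368651865 z [-0.0005  0.0002 -1.    ] F [-0.3726 -0.3928  0.4106] M [-0.0196  0.0106 -0.0392] -0.0001445059082989402 0.0 [-0.4187  0.1767  1.8555 -0.      1.1098 -1.3617]
TCP in head mm 43.90362672623344 -0.17374857740057315 118.16174444243347
```

View pics/crop5.png

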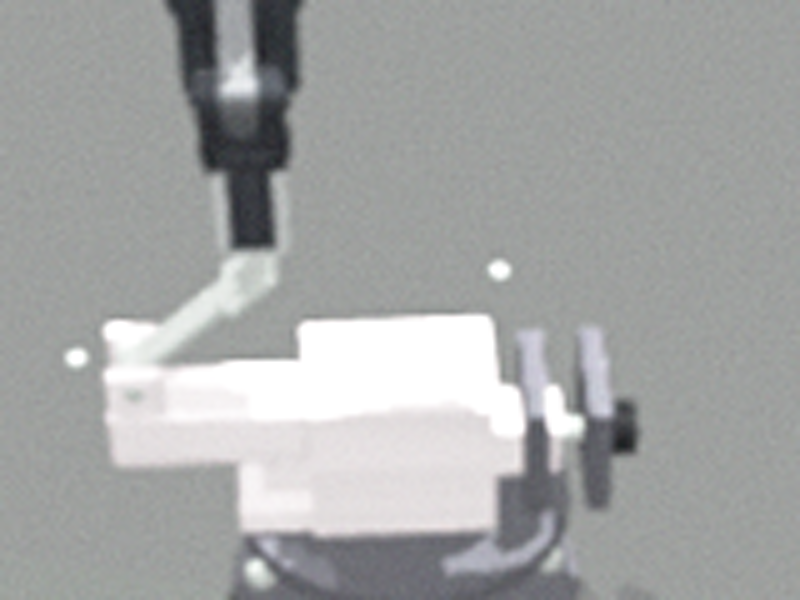

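The shut fingertip, at crop (250,248), sits right on the paddle at (250,270). I'll keep pressing in small steps and watch the force.

>>> move_arm:
  motion:
    - {"slide": [0.03,0,0.1],"spin": 0,"grip": 0}
    - {"slide": [0.03,0,0.1],"spin": 0,"grip": 0}
    - {"slide": [0.03,0,0.1],"spin": 0,"grip": 0}

```text
clock: 18.65
ee_pos: [0.5544, -0.2193, 0.1711]
ee_rot: [0.309, 0.951, -0.0, 0.0]
wrist_force: [1.0, -0.0, 3.8]
gripper_width: 0.0004
grip_force: 1.9
```

>>> move_arm:
  motion:
    - {"slide": [0.03,0,0.1],"spin": 0,"grip": 0}
    - {"slide": [0.03,0,0.1],"spin": 0,"grip": 0}
    - {"slide": [0.03,0,0.1],"spin": 0,"grip": 0}
    - {"slide": [0.03,0,0.1],"spin": 0,"grip": 0}

```text
clock: 18.98
ee_pos: [0.554, -0.2188, 0.1695]
ee_rot: [0.309, 0.951, -0.0, 0.001]
wrist_force: [-4.9, 1.9, 11.0]
gripper_width: -0.0001
grip_force: 5.6
```

>>> move_arm:
  motion:
    - {"slide": [0.03,0,0.1],"spin": 0,"grip": 0}
    - {"slide": [0.03,0,0.1],"spin": 0,"grip": 0}
    - {"slide": [0.03,0,0.1],"spin": 0,"grip": 0}
    - {"slide": [0.03,0,0.1],"spin": 0,"grip": 0}

```text
clock: 19.32
ee_pos: [0.5521, -0.2175, 0.1654]
ee_rot: [0.309, 0.951, 0.0, -0.0]
wrist_force: [-5.8, 3.5, 12.9]
gripper_width: -0.0004
grip_force: 6.4
```

>>> move_arm:
  motion:
    - {"slide": [0.03,0,0.1],"spin": 0,"grip": 0}
    - {"slide": [0.03,0,0.1],"spin": 0,"grip": 0}
    - {"slide": [0.03,0,0.1],"spin": 0,"grip": 0}
    - {"slide": [0.03,0,0.1],"spin": 0,"grip": 0}
    - {"slide": [0.03,0,0.1],"spin": 0,"grip": 0}

```text
clock: 19.73
ee_pos: [0.5496, -0.2157, 0.1598]
ee_rot: [0.309, 0.951, 0.001, -0.002]
wrist_force: [-9.0, 4.7, 14.0]
gripper_width: 0.0003
grip_force: 6.8
```

>>> move_arm:
  motion:
    - {"slide": [0.03,0,0.1],"spin": 0,"grip": 0}
    - {"slide": [0.03,0,0.1],"spin": 0,"grip": 0}
    - {"slide": [0.03,0,0.1],"spin": 0,"grip": 0}
    - {"slide": [0.03,0,0.1],"spin": 0,"grip": 0}
    - {"slide": [0.03,0,0.1],"spin": 0,"grip": 0}

```text
clock: 20.15
ee_pos: [0.5486, -0.2149, 0.1545]
ee_rot: [0.309, 0.951, 0.001, -0.002]
wrist_force: [-7.5, 5.3, 11.0]
gripper_width: 0.0001
grip_force: 5.7
```

>>> move_arm:
  motion:
    - {"slide": [0.03,0,0.1],"spin": 0,"grip": 0}
    - {"slide": [0.03,0,0.1],"spin": 0,"grip": 0}
    - {"slide": [0.03,0,0.1],"spin": 0,"grip": 0}
    - {"slide": [0.03,0,0.1],"spin": 0,"grip": 0}
    - {"slide": [0.03,0,0.1],"spin": 0,"grip": 0}

```text
clock: 20.57
ee_pos: [0.5475, -0.2141, 0.1492]
ee_rot: [0.309, 0.951, 0.001, -0.002]
wrist_force: [-5.6, 3.9, 9.6]
gripper_width: -0.0002
grip_force: 4.9
```

>>> move_arm:
  motion:
    - {"slide": [0.03,0,0.1],"spin": 0,"grip": 0}
    - {"slide": [0.03,0,0.1],"spin": 0,"grip": 0}
    - {"slide": [0.03,0,0.1],"spin": 0,"grip": 0}
    - {"slide": [0.03,0,0.1],"spin": 0,"grip": 0}
    - {"slide": [0.03,0,0.1],"spin": 0,"grip": 0}

```text
clock: 20.98
ee_pos: [0.5463, -0.2132, 0.1441]
ee_rot: [0.309, 0.951, 0.001, -0.002]
wrist_force: [-5.3, 3.7, 9.5]
gripper_width: 0.0
grip_force: 4.6
```

```bash
python3 hd.py
```

```text
20.9833 [ 0.5463 -0.2132  0.1441] yang 54.03038275136462 z [-0.0027  0.002  -1.    ] F [-5.3344  3.7046  9.5279] M [ 0.7333  1.0178 -0.0707] 6.60888826907855e-06 4.6156408824026585 [-0.415   0.1886  1.901   0.0009  1.0553 -1.3585]
TCP in head mm 33.269457843506004 0.04087447977557762 88.45905334172039
```

>>> move_arm:
  motion:
    - {"slide": [0.02,0,0.1],"spin": 0,"grip": 0}
    - {"slide": [0.02,0,0.1],"spin": 0,"grip": 0}
    - {"slide": [0.02,0,0.1],"spin": 0,"grip": 0}
    - {"slide": [0.02,0,0.1],"spin": 0,"grip": 0}
    - {"slide": [0.02,0,0.1],"spin": 0,"grip": 0}

```text
clock: 21.4
ee_pos: [0.5456, -0.2127, 0.139]
ee_rot: [0.309, 0.951, 0.001, -0.001]
wrist_force: [-4.8, 4.2, 8.7]
gripper_width: -0.0
grip_force: 4.4
```

>>> move_arm:
  motion:
    - {"slide": [0,0,0.1],"spin": 0,"grip": 0}
    - {"slide": [0,0,0.1],"spin": 0,"grip": 0}
    - {"slide": [0,0,0.1],"spin": 0,"grip": 0}

```text
clock: 21.65
ee_pos: [0.5462, -0.2131, 0.1361]
ee_rot: [0.309, 0.951, 0.0, -0.001]
wrist_force: [-4.7, 2.9, 8.6]
gripper_width: 0.0
grip_force: 4.0
```

>>> move_arm:
  motion:
    - {"slide": [0,0,0.08],"spin": 0,"grip": 0}
    - {"slide": [0,0,0.07],"spin": 0,"grip": 0}

```text
clock: 21.82
ee_pos: [0.546, -0.213, 0.1346]
ee_rot: [0.309, 0.951, 0.0, -0.001]
wrist_force: [-4.1, 2.9, 9.0]
gripper_width: 0.0002
grip_force: 4.1
```

>>> move_arm:
  motion:
    - {"slide": [0,0,0.05],"spin": 0,"grip": 0}
    - {"slide": [0,0,0.05],"spin": 0,"grip": 0}

```text
clock: 21.98
ee_pos: [0.5459, -0.2129, 0.1336]
ee_rot: [0.309, 0.951, 0.0, -0.001]
wrist_force: [-4.7, 3.0, 8.2]
gripper_width: 0.0003
grip_force: 4.2
```

>>> move_arm:
  motion:
    - {"slide": [0,0,0.05],"spin": 0,"grip": 0}
    - {"slide": [0,0,0],"spin": 0,"grip": 0}

```text
clock: 22.15
ee_pos: [0.5459, -0.2129, 0.133]
ee_rot: [0.309, 0.951, 0.0, -0.001]
wrist_force: [-4.9, 3.5, 7.3]
gripper_width: -0.0001
grip_force: 3.8
```

>>> move_arm:
  motion:
    - {"slide": [0,0,0.05],"spin": 0,"grip": 0}
    - {"slide": [0,0,0],"spin": 0,"grip": 0}

```text
clock: 22.32
ee_pos: [0.5458, -0.2129, 0.1325]
ee_rot: [0.309, 0.951, 0.0, -0.001]
wrist_force: [-4.7, 4.4, 9.1]
gripper_width: 0.0003
grip_force: 4.0
```

>>> move_arm:
  motion:
    - {"slide": [0,0,0.05],"spin": 0,"grip": 0}
    - {"slide": [0,0,0],"spin": 0,"grip": 0}

```text
clock: 22.48
ee_pos: [0.5458, -0.2129, 0.1321]
ee_rot: [0.309, 0.951, 0.0, -0.001]
wrist_force: [-4.9, 3.6, 9.2]
gripper_width: 0.0001
grip_force: 4.4
```

>>> move_arm:
  motion:
    - {"slide": [0,0,0.05],"spin": 0,"grip": 0}
    - {"slide": [0,0,0],"spin": 0,"grip": 0}

```text
clock: 22.65
ee_pos: [0.5458, -0.2129, 0.132]
ee_rot: [0.309, 0.951, 0.0, -0.001]
wrist_force: [-6.3, 4.4, 11.2]
gripper_width: 0.0002
grip_force: 5.5
```

>>> move_arm:
  motion:
    - {"slide": [0,0,0.04],"spin": 0,"grip": 0}
    - {"slide": [0,0,0],"spin": 0,"grip": 0}

```text
clock: 22.82
ee_pos: [0.5459, -0.2129, 0.132]
ee_rot: [0.309, 0.951, 0.0, -0.001]
wrist_force: [-6.5, 4.5, 12.7]
gripper_width: -0.0003
grip_force: 6.4
```

>>> move_arm:
  motion:
    - {"slide": [0,0,0.05],"spin": 0,"grip": 0}
    - {"slide": [0,0,0.05],"spin": 0,"grip": 0}
    - {"slide": [0,0,0],"spin": 0,"grip": 0}

```text
clock: 23.07
ee_pos: [0.546, -0.2129, 0.1318]
ee_rot: [0.309, 0.951, 0.0, -0.001]
wrist_force: [-8.4, 5.0, 17.2]
gripper_width: 0.0
grip_force: 8.5
```

>>> move_arm:
  motion:
    - {"slide": [0,0,-0.3],"spin": 0,"grip": 0}
    - {"slide": [0,0,-0.6],"spin": 0,"grip": 0}
    - {"slide": [0,0,-1.5],"spin": 0,"grip": 0}
    - {"slide": [0,0,-2.5],"spin": 0,"grip": 0}
    - {"slide": [0,0,-2.5],"spin": 0,"grip": 0}
    - {"slide": [0,0,-2.5],"spin": 0,"grip": 0}
    - {"slide": [0,0,-1],"spin": 0,"grip": 0}
    - {"slide": [0,0,0],"spin": 0,"grip": 0}
    - {"slide": [0,0,0],"spin": 0,"grip": 0}
    - {"slide": [0,0,0],"spin": 0,"grip": 0}
    - {"slide": [0,0,0],"spin": 0,"grip": 0}

```text
clock: 23.98
ee_pos: [0.5455, -0.2132, 0.2357]
ee_rot: [0.309, 0.951, 0.0, -0.002]
wrist_force: [-0.5, 0.9, -0.0]
gripper_width: -0.0
grip_force: 0.0
```

```bash
python3 -c "
from hd import *
c=robot.get_image('scene'); save(c,'scene6.png')
s=cv2.imread('pics/scene6.png')[50:170,210:370]
cv2.imwrite('pics/crop6.png',cv2.resize(s,(800,600),interpolation=2))
"
```

```text
23.9833 [ 0.5455 -0.2132  0.2357] yang 54.03173951436863 z [-0.0036  0.0016 -1.    ] F [-0.5435  0.8726 -0.0044] M [-0.0539  0.0335  0.0354] -4.872139014393616e-05 0.0 [-0.4151  0.1084  1.8141  0.      1.223  -1.3581]
TCP in head mm 32.56822394375981 -0.4103600888374833 180.09337172157552
```

View pics/crop6.png

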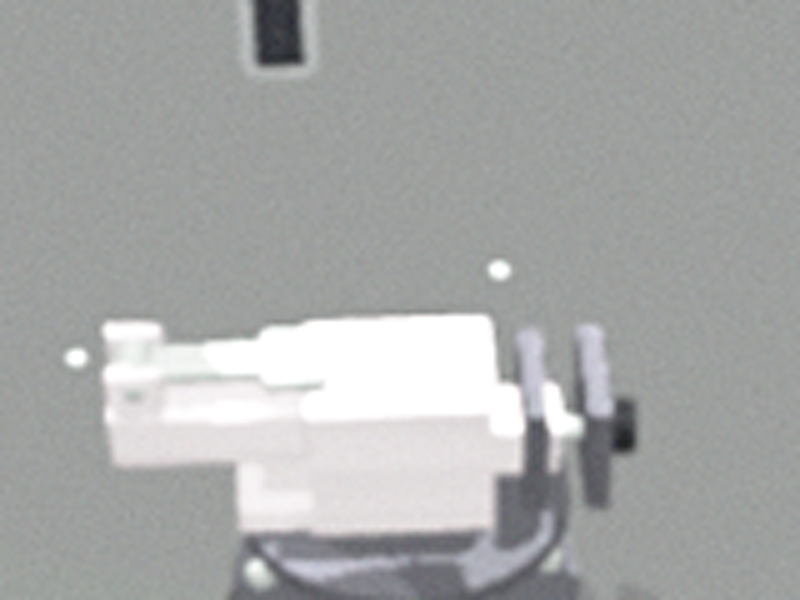

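The lever now lies level, from crop (130,345) to (325,360). The head hasn't moved and sits flush at (240–495,530), and the gripper is clear above. Handing in.

```bash
python3 -c "
from workcell import robot
print(robot.close_job())"
```

```text
the job is handed in; nothing more can be done
None
```

The vise head is pushed home against the hard stop and looks flush on the stand's flange. Its latch lever is fully down and released, and I handed the job in at about 24 s with the gripper clear; by the force readings, the load on the stand peaked at roughly 22 N (about 2.3 kg).

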